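# Bed a marble panel level on two wedges

## Task

The marble panel sits nose-down on its bedding frame and has to lie level before it can be carved. Fetch the loose oak wedge and push it, thin end first, under the right half of the panel's front edge, and push the wedge that is already started under the left half further in, until the panel lies level both ways, still in its place on the frame, with its front edge carried by the two wedges. Raise the panel with the wedges alone, keep the hand off the stone, and leave the other tools where they lie.

Things in the scene. Friction and masses are not known exactly. Their poses are not given: they have to be found in the camera images.
- panel: Loose marble panel 140 (x) x 220 (y) x 28 mm, about 2 kg, low rosette on top (to 40 mm). Origin: centre of underside; x to the back edge, away from the robot, y left, z up. It lies on a half-round rest under its back part; its front lower edge is down on two low runners (y +-96 to +-116 mm, 13 mm past the edge), about 16 mm too low. A rail behind it stops it sliding back.
- edge_left (a point): Point on the panel's front lower edge (70 mm in front of the origin, 62 mm to the left), above the lane of the left wedge.
- edge_right (a point): Point on the panel's front lower edge (70 mm in front of the origin, 62 mm to the right), above the lane of the right wedge.
- back_rest (a point): Point on the panel's underside where it lies on the rest, 45 mm behind the origin on the middle line; its height stays within about 1 mm while the front is raised. The panel is level when edge_left, edge_right and this point are equally high. It is 26 to 32 mm over the board, different each time. The rest's foot is 62 mm wide, so each wedge lane is free from 31 to 96 mm off the middle line.
- board: Plywood board, 12 mm thick, fixed on the table; the frame stands on it and both wedges are to lie on it. 350 mm along x (235 mm in front of its origin to 115 mm behind), 280 mm along y. Origin: on the table plane under the panel's centre, within 2 mm. x points to the panel's back, the way the wedges are pushed; y left.
- wedge_started: Oak wedge 150 mm long, 36 wide, 5 mm high at the thin end, 36 at the butt (rises 0.207 mm per mm), 75 g. It lies on the board about 62 mm left of the middle line, thin end 3 to 14 mm under the panel's front edge, not yet touching it. Origin: centre of the underside, 75 mm from either end; x to the thin end, z up. Pushing it takes 10 to 20 N; it stays where it is left.
- wedge_loose: A second oak wedge just like the first (150 mm by 36 mm, 5 to 36 mm high, 75 g; same origin and axes), lying flat on the table to the right of the board; its centre of mass is 19 mm from the origin towards the butt.
- small_wedge: Bystander: small hardwood wedge, 65 mm long, too thin for this job; to be left alone. Origin: centre of the underside.
- point_chisel: Bystander: stone chisel with a point, 189 mm; to be left alone. Origin: centre of the underside.
- flat_chisel: Bystander: flat stone chisel, 162 mm; to be left alone. Origin: centre of the underside.
- bush_hammer: Bystander: bush hammer lying on its side, 231 mm; to be left alone. Origin: centre of the underside.

How it is judged:
By the outcome, as a careful person would: the job done as asked, in the order asked, and still so for the second after the job is handed in, with the robot touching nothing.
It also fails if it takes over 61 s, if anything falls off the work surface, if the arm or the gripper's body presses on something with over 40 N, if the wrist force passes 120 N, or if a joint passes its speed limit or range.

## Robot

A 7-joint arm with a two-finger parallel gripper is mounted at the origin on a cart in front of the work surface, level with it; the furniture and walls round the work are solid. World frame = base frame: x ahead of the robot, y to its left, z up, the work surface at z = 0. Lengths are in m, angles in degrees, forces in N, time in s.
With the tool pointing down it reaches from about 0.425 to 1.025 m from the base axis. Payload 3.6 kg.
Tool frame: the origin (TCP) lies midway between the tips of the shut fingers; the grasp point (between the pads) lies 19 mm behind it; z points along the fingers, y is the line along which they close (so a half turn about z gives the same grasp; the last joint's range is limited). The gripper opens to 85 mm and grips with 20 to 120 N. Pads are 22 mm wide; open, the fingers measure 114 mm over their backs; the gripper's body (76 mm by 85 mm) begins 54 mm behind the grasp point. The pads swing forward as they close: fully open they stand 13 mm farther back than shut.
Start: joints at [67.752, 33.873, 2.773, 92.16, -1.908, 54.013, -1.931], TCP at [0.211, -0.694, 0.231] pointing down, gripper open.
Joint ranges: [-153.93, 153.93], [-27.13, 128.08], [-72.61, 78.16], [10.71, 143.7], [-87.88, 267.88], [4.46, 118.87], [-176.78, 176.78]. Speed limits (degrees/s): [147.25, 147.25, 180, 180, 180, 180, 180].

## Interface

Orientations are given as [roll, pitch, yaw] about the fixed x, y, z axes, in that order (R = Rz(yaw) Ry(pitch) Rx(roll)).
In Python, from plant import arm, grab_frame, calibration, ticket, get_clock, get_joint_pos, get_dq, get_joint_efforts, get_tool_pos, get_orientation, get_wrist_force, get_moment, get_finger_gap, get_grasp_force gives the robot as it stands. Calls block until the motion is done:
- arm.movep(position, orientation): joint-space move of the TCP to a pose.
- arm.move_linear(position, attitude=None, velocity=0.15, contact_N=None): straight line of the TCP; attitude=None keeps the orientation; velocity is the mean speed in m/s. With contact_N (N) it stops when the force on the tool has changed by that much, and returns True; else False.
- arm.move_joints(angles): joint-space move.
- arm.open_gripper() and arm.close(f_grip=None): open the fingers fully, or close them until they stop; f_grip is the grip in N (None keeps the last).
- arm.hold(seconds).
- arm.solve_ik(position, orientation): joint angles nearest the present ones, or None.
- grab_frame(name): name is "scene" or "top" or "wrist"; returns (picture, depth): 384x512x3 uint8, red, green, blue; 384x512 float32, m along the optical axis (not along the pixel's ray), 0 where there is no reading.
- calibration(name): a dict with "vfov" (degrees; the focal length in pixels is half the picture's height over the tangent of half this angle, whatever the lens; pixels are square), "cx", "cy" (the principal point, pixels), "distortion" ([k1, k2, p1, p2, k3] as OpenCV has them; the pictures are not rectified), "R" (3x3) and "t" (3): a world point X has camera coordinates R X + t; the wrist camera has in their place "mount" (4x4, takes a point from camera to tool coordinates, whose origin is the TCP and whose axes are the flange's). Camera axes: x right, y down, z forward; pixel columns grow to the right and rows downward; lengths in m; the calibration is good to about 2 mm. A picture is of the moment at which its call begins: read the wrist's pose just before it. calibration takes no time and is no camera call.
A pose or a line that the arm cannot do raises arm.Unreachable and nothing moves.
- ticket.hand_in(): hands the job in; it is judged then, once.
Readings, each from a call of its own:
- get_clock(): time.
- get_joint_pos(): joint angles.
- get_dq(): joint speeds.
- get_joint_efforts(): joint torques, N m.
- get_tool_pos(): TCP position.
- get_orientation(): TCP orientation.
- get_wrist_force(): force on the tool from outside, world axes, zero at the start.
- get_moment(): the same for the moment, N m.
- get_finger_gap(): finger opening in m.
- get_grasp_force(): force on a finger pad.
Only numpy, scipy, OpenCV 4.12 (cv2) and the standard library are available. Lean on these libraries where they do the work, as an engineer would, in place of code of your own. Each camera call takes 0.05 s, during which the arm holds its last target. There are 200 camera calls.

## Working session

There is one attempt and no reset: what is moved stays moved. The work goes in short steps, each a Python script; the robot and the scene stay as the last script left them, time stands still between calls to the robot, and variables do not carry over. Pictures are saved under pics/ and viewed, at most 10 in all, crops included, and the job is handed in when it is done.

```bash
ls; mkdir -p pics; cat > h.py <<'E'
import numpy as np, cv2
from plant import *
def K(c,h=384):
    f=h/2/np.tan(np.radians(c["vfov"])/2); return np.array([[f,0,c["cx"]],[0,f,c["cy"]],[0,0,1]])
def save(name,fn):
    p,d=grab_frame(name); np.savez('pics/'+fn+'.npz',p=p,d=d); cv2.imwrite('pics/'+fn+'.png',p[:,:,::-1]); return p,d
def cloud(name,d,c=None,T=None):
    """world xyz per pixel; T = camera-to-world for wrist"""
    c=c or calibration(name); h,w=d.shape
    uv=np.stack(np.meshgrid(np.arange(w),np.arange(h)),-1).reshape(-1,1,2).astype(float)
    n=cv2.undistortPoints(uv,K(c),np.array(c["distortion"],float)).reshape(h,w,2)
    X=np.dstack([n*d[...,None],d])
    if T is None: R=np.array(c["R"]);t=np.array(c["t"]); return (X-t)@R
    return X@T[:3,:3].T+T[:3,3]
E
python3 - <<'E'
from h import *
a,_=save("scene","s0"); b,_=save("top","t0")
print(calibration("top"),get_clock())
E
```

```text
pics
{'vfov': 49.09155578346223, 'cx': 254.5664413851373, 'cy': 188.27357351506652, 'distortion': array([0.01359259, 0.        , 0.        , 0.        , 0.        ]), 'R': array([[ 0.01600696, -0.99976026,  0.0149397 ],
       [-0.9973568 , -0.01702402, -0.07063705],
       [ 0.07087445, -0.01376953, -0.9973902 ]]), 't': array([-0.0211389 ,  0.60803829,  1.12775854])} 0.1
```

View pics/t0.png

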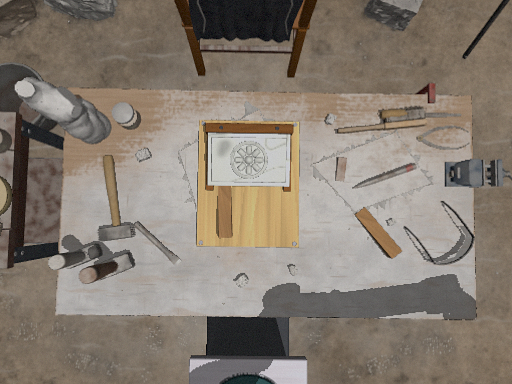

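View pics/s0.png

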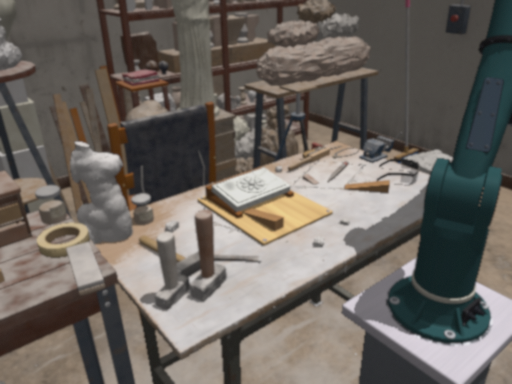

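The top view shows the board at u 197–299, v 121–247, and the started wedge at u 217–232, v 187–238. The loose wedge runs from (360,210) to (397,255). Next I'll get poses from the depth.

```bash
python3 - <<'E'
from h import *
z=np.load('pics/t0.npz');p,d=z['p'],z['d'];P=cloud("top",d);np.set_printoptions(precision=4,suppress=True)
def fit(box,zmin,zmax,nm):
    u0,u1,v0,v1=box;Q=P[v0:v1,u0:u1].reshape(-1,3);m=(Q[:,2]>zmin)&(Q[:,2]<zmax);q=Q[m]
    r=cv2.minAreaRect((q[:,:2]*1000).astype(np.float32));print(nm,len(q),r,cv2.boxPoints(r).round(1).tolist())
    A=np.c_[q[:,:2],np.ones(len(q))];print('  plane',np.linalg.lstsq(A,q[:,2],rcond=None)[0],q[:,2].min(),q[:,2].max());return q
t=P[260:275,120:260].reshape(-1,3);print('table z',np.median(t[:,2]))
b=P[195:240,240:290].reshape(-1,3);print('board z',np.median(b[:,2]))
fit((345,412,200,265),.006,.06,'loose')
fit((205,240,192,245),.0165,.06,'started')
fit((190,305,192,255),.006,.06,'board front')
fit((215,288,140,182),.03,.09,'panel')
# panel-board features
for v in (120,126,130,134,140,160,180,184,187,190): print(v,P[v,[205,210,214,225,250,275,288,292]].round(3).tolist())
E
python3 - <<'E'
import cv2
i=cv2.imread('pics/t0.png')[112:262,190:410]
cv2.imwrite('pics/c0.png',cv2.resize(i,None,fx=3.6,fy=3.6,interpolation=cv2.INTER_CUBIC))
E
```

```text
table z 1.1723907050213137e-05
board z 0.011618786595901303
loose 823 ((517.1987915039062, -349.4145812988281), (183.6817626953125, 108.06401824951172), 42.34073257446289) [[412.8999938964844, -371.29998779296875], [485.70001220703125, -451.20001220703125], [621.5, -327.5], [548.7000122070312, -247.60000610351562]]
  plane [-0.1995 -0.0368  0.1047] 0.006029871037077792 0.03898473111820943
started 639 ((530.9669189453125, 77.72560119628906), (131.72276306152344, 68.47706604003906), 4.438148021697998) [[462.70001220703125, 106.80000305175781], [468.0, 38.5], [599.2999877929688, 48.70000076293945], [594.0, 117.0]]
  plane [-0.1946 -0.0627  0.1429] 0.016598467396600168 0.05207778964500233
board front 5572 ((516.6325073242188, 1.17193603515625), (164.76193237304688, 299.8363037109375), 0.8288493752479553) [[432.1000061035156, 149.89999389648438], [436.3999938964844, -149.89999389648438], [601.2000122070312, -147.5], [596.7999877929688, 152.3000030517578]]
  plane [0.0004 0.0256 0.0139] 0.006006779395411221 0.05207778964500233
panel 3052 ((679.2402954101562, -0.29982757568359375), (108.811
[... 1444 characters left out ...]
 [0.626, 0.097, 0.058], [0.626, 0.068, 0.057], [0.628, 0.002, 0.051], [0.629, -0.064, 0.057], [0.63, -0.1, 0.05], [0.634, -0.114, 0.013]]
184 [[0.619, 0.126, 0.011], [0.616, 0.108, 0.048], [0.616, 0.098, 0.049], [0.616, 0.068, 0.049], [0.618, 0.002, 0.048], [0.619, -0.065, 0.049], [0.619, -0.1, 0.048], [0.622, -0.114, 0.014]]
187 [[0.61, 0.125, 0.011], [0.61, 0.11, 0.025], [0.611, 0.1, 0.013], [0.611, 0.07, 0.018], [0.612, 0.001, 0.012], [0.614, -0.068, 0.009], [0.613, -0.102, 0.026], [0.614, -0.115, 0.01]]
190 [[0.602, 0.125, 0.011], [0.602, 0.111, 0.017], [0.602, 0.1, 0.013], [0.602, 0.07, 0.021], [0.604, 0.001, 0.015], [0.605, -0.068, 0.013], [0.605, -0.102, 0.026], [0.606, -0.115, 0.01]]
```

View pics/c0.png

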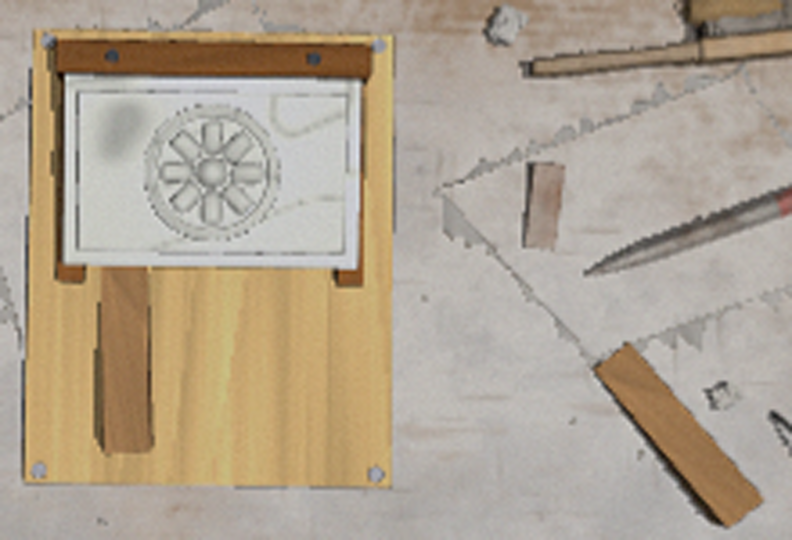

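The crop shows the loose wedge's thin end at crop (612,354) and its butt at (745,513). The panel and board are turned about 1° from square. Now wrist views from near.

```bash
cat >> h.py <<'E'
from scipy.spatial.transform import Rotation as Rot
def tool():
    T=np.eye(4);T[:3,:3]=Rot.from_euler('xyz',get_orientation(),degrees=True).as_matrix();T[:3,3]=get_tool_pos();return T
def wrist(fn):
    T=tool()@np.array(calibration("wrist")["mount"]);p,d=save("wrist",fn);np.savez('pics/'+fn+'.npz',p=p,d=d,T=T);return p,d,T
def ray(name,uv,zp,T=None):
    """pixel(s) to world on plane z=zp"""
    c=calibration(name);n=cv2.undistortPoints(np.array(uv,float).reshape(-1,1,2),K(c),np.array(c["distortion"],float)).reshape(-1,2)
    if T is None: T=np.eye(4);T[:3,:3]=np.array(c["R"]).T;T[:3,3]=-T[:3,:3]@np.array(c["t"])
    r=np.c_[n,np.ones(len(n))]@T[:3,:3].T; o=T[:3,3]; return o+r*((np.reshape(zp,-1)-o[2])/r[:,2])[:,None]
E
python3 - <<'E'
from h import *
np.set_printoptions(precision=4,suppress=True)
print(get_orientation(),calibration("wrist"))
f=lambda u,v:(190+(u+.5)/3.6-.5,112+(v+.5)/3.6-.5)
print('board',ray("top",[f(35,30),f(393,36),f(391,488),f(24,485)],.012))
print('loose top',ray("top",[f(597,366),f(627,343),f(763,500),f(727,525)],[.005,.005,.036,.036]))
print('started butt',ray("top",[f(105,452),f(153,452)],.048))
print('panel top edge',ray("top",[f(66,265),f(357,267),f(361,78),f(67,75)],[.048,.048,.07,.07]))
E
```

```text
[-179.8784    0.0059   16.8925] {'vfov': 58.26980741380559, 'cx': 259.93626788380965, 'cy': 189.32728329457822, 'distortion': array([0.0159, 0.    , 0.    , 0.    , 0.    ]), 'mount': array([[-0.0009, -0.9445, -0.3286,  0.0858],
       [ 1.    , -0.0007, -0.0006, -0.0006],
       [ 0.0004, -0.3286,  0.9445, -0.1432],
       [ 0.    ,  0.    ,  0.    ,  1.    ]])}
board [[ 0.7968  0.1454  0.012 ]
 [ 0.7975 -0.1317  0.012 ]
 [ 0.4496 -0.1332  0.012 ]
 [ 0.4477  0.1449  0.012 ]]
loose top [[ 0.5448 -0.2919  0.005 ]
 [ 0.5628 -0.3151  0.005 ]
 [ 0.4467 -0.4076  0.036 ]
 [ 0.4279 -0.3806  0.036 ]]
started butt [[0.4751 0.0818 0.048 ]
 [0.4756 0.0466 0.048 ]]
panel top edge [[ 0.6124  0.1137  0.048 ]
 [ 0.6146 -0.1022  0.048 ]
 [ 0.7522 -0.1016  0.07  ]
 [ 0.7503  0.1141  0.07  ]]
```

```bash
python3 - <<'E'
from h import *
np.set_printoptions(precision=1,suppress=True)
for off in (0,180):
  for p,y in (((.474,-.365,.15),37.9),((.474,-.365,.004),37.9),((.51,-.06,.02),.3),((.455,-.06,.03),.3),((.445,.062,.03),.3),((.58,.062,.03),.3)):
    q=arm.solve_ik(p,[180,0,y+off-(360 if y+off>180 else 0)]);print(off,p,None if q is None else np.array(q))
E
```

```text
0 (0.474, -0.365, 0.15) [ 35.7  30.7  -3.4 112.4   2.9  36.9 -21.6]
0 (0.474, -0.365, 0.004) [ 33.8  43.6  -0.8 115.4   1.6  21.1 -20.3]
0 (0.51, -0.06, 0.02) [ -1.   39.3   3.6 126.3  -9.   14.7 -79.2]
0 (0.455, -0.06, 0.03) [ -0.4  36.7   3.  133.   -9.8  10.5 -78. ]
0 (0.445, 0.062, 0.03) [-15.8  36.5   2.7 134.2  -9.9   9.6 -93.5]
0 (0.58, 0.062, 0.03) [-15.   40.8   6.3 117.4 -10.9  22.4 -89.8]
180 (0.474, -0.365, 0.15) [   4.4   37.7   42.8  113.8  -37.4   43.1 -162.3]
180 (0.474, -0.365, 0.004) [  11.4   49.    32.5  116.4  -53.1   30.4 -149.2]
180 (0.51, -0.06, 0.02) [ 20.6  41.4 -25.9 125.3  47.1  23.2  46.1]
180 (0.455, -0.06, 0.03) [ 13.9  37.2 -16.2 132.4  40.4  15.   51.8]
180 (0.445, 0.062, 0.03) [ -4.   36.7 -12.9 133.7  36.8  12.9  39.8]
180 (0.58, 0.062, 0.03) [ 12.1  44.4 -32.5 116.1  44.6  32.4  38.2]
```

```bash
python3 - <<'E'
from h import *
np.set_printoptions(precision=4,suppress=True)
arm.movep([.48,-.36,.15],[180,0,37.9]); p,d,T=wrist("w1"); print(get_clock())
P=cloud("wrist",d,T=T); 
m=(P[...,2]>.0035)&(P[...,2]<.045)&(np.hypot(P[...,0]-.4955,P[...,1]+.349)<.09)&(d>0)
k,l,st,ce=cv2.connectedComponentsWithStats(m.astype(np.uint8)); i=1+st[1:,4].argmax(); q=P[l==i]; print(st[i])
r=cv2.minAreaRect((q[:,:2]*1000).astype(np.float32)); print(r,cv2.boxPoints(r))
A=np.c_[q[:,:2],np.ones(len(q))];c=np.linalg.lstsq(A,q[:,2],rcond=None)[0];print(c,np.degrees(np.arctan2(-c[1],-c[0])))
cv2.imwrite('pics/w1.png',p[:,:,::-1])
E
```

```text
1.7583
[ 236   52   48  192 8476]
((497.0932922363281, -347.3114318847656), (150.64540100097656, 37.04503631591797), 37.522186279296875) [[ 426.0721 -378.4976]
 [ 448.635  -407.8786]
 [ 568.1145 -316.1253]
 [ 545.5515 -286.7442]]
[-0.1632 -0.1272  0.0579] 37.94395367290718
```

View pics/w1.png

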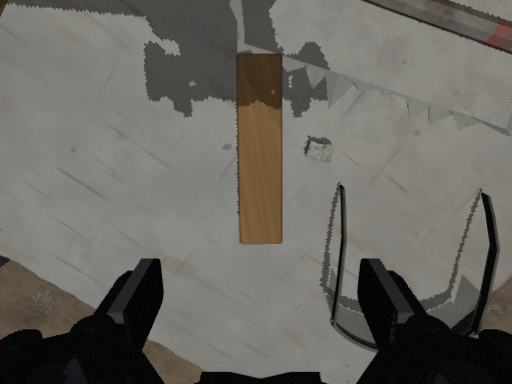

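The wrist view shows the wedge cleanly: thin end at (260,54), butt at (261,243), fit 150.6 x 37 mm, yaw 37.6°. A wire caliper tip at (341,185) is near, so I'll grip at local x = -10 mm, beyond it. Next I'll grip it and look at the board front on the way.

```bash
python3 - <<'E'
from h import *
np.set_printoptions(precision=4,suppress=True)
yaw=37.6;u=np.array([np.cos(np.radians(yaw)),np.sin(np.radians(yaw))]);c=np.array([.4971,-.3473])
g=c-.010*u
arm.movep([*g,.06],[180,0,yaw]); arm.move_linear([*g,.004],velocity=.1)
arm.close(40); print(get_finger_gap(),get_tool_pos(),get_grasp_force(),get_wrist_force())
arm.move_linear([*g,.09],velocity=.2)
arm.movep([.48,-.05,.17],[180,0,0]); p,d,T=wrist("w2"); print(get_clock(),get_finger_gap())
E
```

```text
0.035116410394592935 [ 0.4895 -0.3537  0.0046] 41.64356589317322 [ 0.1395 -0.1604  4.8883]
5.2667 0.03498728800892869
```

View pics/w2.png

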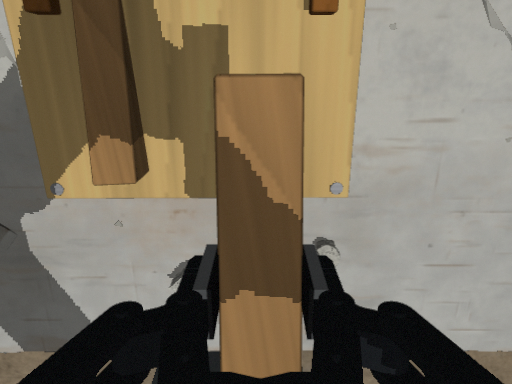

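The wedge is held straight, thin end at v=74. The board front edge is at v≈198 with its right corner at (350,197). The runner tips are at (60,12) and (310,12), and the started wedge's butt top corners are at (93,184) and (135,184).

```bash
python3 - <<'E'
from h import *
np.set_printoptions(precision=4,suppress=True)
z=np.load('pics/w2.npz');T=z['T'];d=z['d'];P=cloud("wrist",d,T=T)
print('front edge/right corner',ray("wrist",[(350,197.5),(160,197.5),(349,190),(364,10)],.012,T))
print('runner z',np.median(P[2:10,25:55,2]),np.median(P[2:10,313:333,2]),'board',np.median(P[60:120,320:340,2]))
print('runners',ray("wrist",[(60,12),(310,12),(23,12),(338,12)],.026,T))
m=(P[...,2]>.02)&(P[...,0]>.44)&(P[...,1]>.03)&(P[...,1]<.1)&(P[...,2]<.052);m[:14]=0;m[:,170:]=0
q=P[m];r=cv2.minAreaRect((q[:,:2]*1000).astype(np.float32));print('started',len(q),r,cv2.boxPoints(r).tolist())
m[:120]&=True;A=np.c_[q[:,:2],np.ones(len(q))];c=np.linalg.lstsq(A,q[:,2],rcond=None)[0];print(c,np.degrees(np.arctan2(-c[1],-c[0])),'x where h=36:',(.048-c[2]-c[1]*.065)/c[0])
print('butt top',ray("wrist",[(93,184),(135,184)],.048,T))
# held wedge
m=(P[...,2]>T[2,3]-.14)&(abs(P[...,1]+.05)<.03)&(P[...,2]>.06);m[:,:205]=0;m[:,315:]=0;m[240:]=0;q=P[m];print('held thin end x',np.percentile(q[:,0],99.5),'y',np.percentile(q[:,1],[.5,99.5]),'z',q[:,2].min())
r=ray("wrist",[(216,74),(303,74)],.168,T);print(r, get_tool_pos(),get_orientation())
# panel yaw/pose from top picture depth: front edge
E
```

```text
front edge/right corner [[ 0.4526 -0.1339  0.012 ]
 [ 0.4529  0.0429  0.012 ]
 [ 0.46   -0.1323  0.012 ]
 [ 0.6085 -0.1313  0.012 ]]
runner z 0.027211465582048844 0.027343724190068502 board 0.012632049085389285
runners [[ 0.6051  0.0978  0.026 ]
 [ 0.6054 -0.0875  0.026 ]
 [ 0.6049  0.1249  0.026 ]
 [ 0.6053 -0.1083  0.026 ]]
started 8815 ((541.15380859375, 70.61510467529297), (127.90487670898438, 37.696929931640625), 2.3022568225860596) [[476.495849609375, 86.87931060791016], [478.0101318359375, 49.21281051635742], [605.811767578125, 54.35089874267578], [604.2974853515625, 92.01739501953125]]
[-0.1946  0.1215  0.1314] -31.992551703308237 x where h=36: 0.4693029395882527
butt top [[0.4782 0.0845 0.048 ]
 [0.4781 0.0508 0.048 ]]
held thin end x 0.5656615276149224 y [-0.0674 -0.0318] z 0.1725434520978983
[[ 0.5638 -0.0327  0.168 ]
 [ 0.5637 -0.0672  0.168 ]] [ 0.4801 -0.0514  0.1695] [179.9536   0.0325  -0.1002]
```

```bash
python3 - <<'E'
from h import *
np.set_printoptions(precision=4,suppress=True)
o=[180,0,.3]; y=-.0585
arm.movep([.515,y,.06],o); arm.move_linear([.515,y,.0185],velocity=.1)
print(arm.move_linear([.548,y,.0185],velocity=.1,contact_N=6),get_wrist_force())
print(arm.move_linear([.548,y,.0155],velocity=.02,contact_N=3),get_tool_pos())
arm.open_gripper(); arm.move_linear([.548,y,.10],velocity=.25)
p,d,T=wrist("w3"); save("top","t3"); print(get_clock())
E
python3 - <<'E'
import cv2
i=cv2.imread('pics/t3.png')[112:262,190:310]
cv2.imwrite('pics/c3.png',cv2.resize(i,None,fx=3.6,fy=3.6,interpolation=cv2.INTER_CUBIC))
E
```

```text
False [-1.1388  0.1303 -0.8667]
True [ 0.5471 -0.0585  0.0166]
8.1917
```

View pics/w3.png

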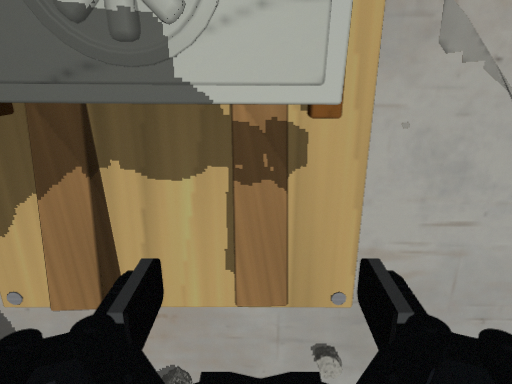

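```bash
python3 - <<'E'
from h import *
np.set_printoptions(precision=4,suppress=True)
z=np.load('pics/w3.npz');T=z['T']
print('panel top front',ray("wrist",[(30,102),(250,103),(343,103.5)],.0547,T))
print('R butt',ray("wrist",[(236,305),(287,305)],.048,T),'L butt',ray("wrist",[(51,309),(101,308)],.048,T))
print('runner',ray("wrist",[(308,118),(341,118)],.027,T))
print('at panel R',ray("wrist",[(233,106),(287,106)],.0225,T),'L',ray("wrist",[(28,106),(84,106)],.0225,T))
E
```

```text
panel top front [[ 0.6166  0.0652  0.0547]
 [ 0.617  -0.0518  0.0547]
 [ 0.6169 -0.1015  0.0547]]
R butt [[ 0.4823 -0.0414  0.048 ]
 [ 0.4825 -0.0762  0.048 ]] L butt [[0.4789 0.0843 0.048 ]
 [0.4797 0.0505 0.048 ]]
runner [[ 0.6056 -0.087   0.027 ]
 [ 0.6057 -0.1076  0.027 ]]
at panel R [[ 0.6122 -0.0402  0.0225]
 [ 0.6124 -0.0741  0.0225]] L [[0.6113 0.0877 0.0225]
 [0.6116 0.053  0.0225]]
```

The right wedge is in its lane, thin end just under the edge, with its butt at (236–287, 305). The left wedge's butt is at (50–100, 309). Now I'll push from behind with shut fingers.

```bash
cat >> h.py <<'E'
O=[180,0,.3]; YR,YL=-.0588,.0677; ZP=.022
def push(y,x0,x1,v=.05):
    """from above-behind x0, find the butt, push to TCP x1"""
    arm.movep([x0,y,.07],O); arm.move_linear([x0,y,ZP],velocity=.2)
    t=arm.move_linear([x1,y,ZP],velocity=v,contact_N=3); p0=np.array(get_tool_pos())
    if t: arm.move_linear([x1,y,ZP],velocity=v)
    f=get_wrist_force(); p=np.array(get_tool_pos()); print('contact',t,p0.round(4),'end',p.round(4),'F',np.round(f,1))
    return p
def off(p,back=.004):
    arm.move_linear([p[0]-back,p[1],ZP],velocity=.1); arm.move_linear([p[0]-back,p[1],.07],velocity=.25)
E
python3 - <<'E'
from h import *
arm.close(); 
arm.move_linear([.46,YR,.10],velocity=.25)
off(push(YR,.46,.535)); off(push(YL,.455,.550)); print(get_clock())
arm.movep([.48,.006,.20],O)
p,d,T=wrist("w4"); save("top","t4"); print(get_clock())
E
```

```text
contact True [ 0.5051 -0.0587  0.0216] end [ 0.5108 -0.0581  0.0205] F [-28.1   0.7  24.7]
contact True [0.5065 0.0677 0.0216] end [0.5193 0.0671 0.0203] F [-37.    0.6  33.3]
16.575
17.3167
```

View pics/w4.png

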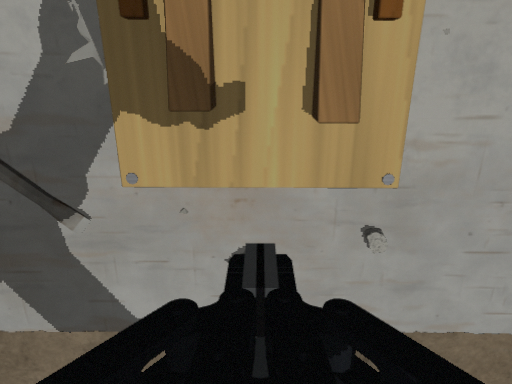

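Both wedges have engaged evenly (R butt v≈122, L butt v≈110), but the compliant arm fell short of the command and pressed downward. I'll advance the command step by step against the measured position and trim z.

```bash
cat >> h.py <<'E'
def drive(y,x0,xt,fmax=42,n=14,dbg=False):
    """push until measured TCP x reaches xt; x0 = free start"""
    arm.movep([x0,y,.07],O); arm.move_linear([x0,y,ZP],velocity=.25)
    xc,zc=x0+.004,ZP
    for k in range(n):
        p=np.array(get_tool_pos()); f=np.array(get_wrist_force())
        if dbg: print(k,'cmd',round(xc,4),round(zc,4),'pos',p.round(4),'F',f.round(1),round(get_clock(),2))
        r=xt-p[0]
        if r<.0003 or f[0]<-fmax: break
        zc+=np.clip(f[2]-5,-15,15)/15*.001 
        xc+=min(r,.012) if r>.003 else max(r,.001)
        arm.move_linear([xc,y,zc],velocity=.08)
    print('end',p.round(4),'F',f.round(1),round(get_clock(),2)); return p
E
python3 - <<'E'
from h import *
p=drive(YR,.502,.535,dbg=True); off(p)
E
```

```text
0 cmd 0.506 0.022 pos [ 0.5022 -0.0575  0.0228] F [ 0.3 -0.2 -0. ] 18.3
1 cmd 0.518 0.0217 pos [ 0.5163 -0.0581  0.0231] F [-4.8  1.2  4.2] 18.65
2 cmd 0.53 0.0216 pos [ 0.5216 -0.0579  0.0223] F [-12.4   1.1  10.4] 18.95
3 cmd 0.542 0.022 pos [ 0.5283 -0.0579  0.022 ] F [-19.4   0.2  13.5] 19.25
4 cmd 0.5487 0.0225 pos [ 0.5361 -0.0582  0.0221] F [-15.9  -0.4   7.1] 19.5
end [ 0.5361 -0.0582  0.0221] F [-15.9  -0.4   7.1] 19.5
```

```bash
python3 - <<'E'
from h import *
np.set_printoptions(precision=4,suppress=True)
off(drive(YL,.511,.560)); off(drive(YR,.529,.570)); off(drive(YL,.552,.570))
arm.move_linear([.50,.006,.16],velocity=.3)
p,d,T=wrist("w5"); _,dt=save("top","t5"); print(get_clock())
P=cloud("top",dt)
def plane(q):
    for _ in range(3):
        A=np.c_[q[:,:2],np.ones(len(q))];c=np.linalg.lstsq(A,q[:,2],rcond=None)[0];r=q[:,2]-A@c;q=q[abs(r)<2*r.std()+1e-6]
    return c
def tilt(P):
    F=P.reshape(-1,3)
    x,y,z=F.T
    rest=(x>.61)&(x<.755)&(abs(y-.006)<.106)&(z>.04)&(np.hypot(x-.69,y-.006)>.06)
    b=(x>.46)&(x<.6)&(abs(y-.006)<.035); tb=(abs(y)<.45)&(abs(y)>.16)&(x>.5)&(x<.8)&(abs(z)<.005)
    print('panel',plane(F[rest]),rest.sum(),'board',plane(F[b]),'table',plane(F[tb]))
tilt(P)
E
```

```text
end [0.5634 0.0684 0.0209] F [-12.4   0.2  -1.7] 22.62
end [ 0.5721 -0.0584  0.0205] F [-17.4  -0.9   5.5] 25.95
end [0.5698 0.0676 0.0206] F [-13.7  -0.3   7.7] 30.91
32.2167
panel [ 0.0186 -0.0024  0.0543] 2649 board [-2.5822 -0.2662  1.9189] table [-0.0012 -0.      0.0003]
```

View pics/w5.png

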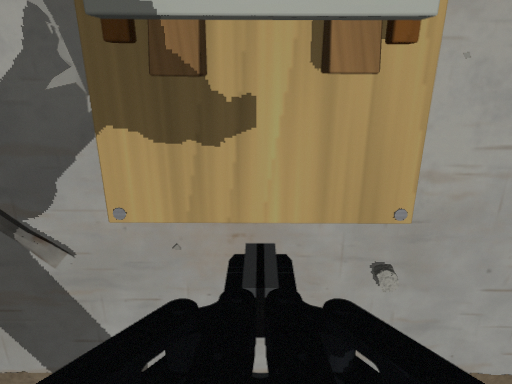

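The panel is up and nearly level: pitch 0.020 rad low (about 2.3 mm at the front edge), roll about -0.0024. I'll push both wedges on, then measure from above with the wrist camera.

```bash
sed -i 's/else max(r,.001)/else max(r,.0025)/; s/xc,zc=x0+.004,ZP/xc,zc=x0+.008,ZP/' h.py
cat >> h.py <<'E'
def plane(q):
    for _ in range(4):
        A=np.c_[q[:,:2],np.ones(len(q))];c=np.linalg.lstsq(A,q[:,2],rcond=None)[0];r=q[:,2]-A@c;q=q[abs(r)<2*r.std()+1e-6]
    return c,len(q),r.std()
def tilt(P,nm):
    F=P.reshape(-1,3); x,y,z=F.T
    m=(x>.615)&(x<.755)&(abs(y-.006)<.103)&(z>.045)&(z<.085)&(np.hypot(x-.687,y-.006)>.062)
    print(nm,'panel',plane(F[m]))
    tb=(abs(y)<.45)&(abs(y)>.155)&(x>.5)&(x<.8)&(abs(z)<.006); print('  table',plane(F[tb]))
    b=(x>.46)&(x<.58)&(abs(y-.006)<.03)&(abs(z-.012)<.006); print('  board',plane(F[b]) if b.sum()>50 else None)
E
python3 - <<'E'
from h import *
np.set_printoptions(precision=4,suppress=True)
off(drive(YL,.562,.577)); off(drive(YR,.564,.577))
arm.movep([.66,.006,.26],O)
p,d,T=wrist("w6"); _,dt=save("top","t6"); print(get_clock())
tilt(cloud("wrist",d,T=T),'wrist'); tilt(cloud("top",np.load('pics/t5.npz')['d']),'top5');
m=np.load('pics/w5.npz');tilt(cloud("wrist",m['d'],T=m['T']),'w5')
E
```

```text
end [0.5786 0.0671 0.0228] F [-18.8   0.5   7.1] 34.27
end [ 0.5785 -0.058   0.0223] F [-9.3  0.7  4.4] 36.27
37.8417
wrist panel (array([0.0053, 0.0048, 0.0658]), 13966, np.float64(0.0015156350693472129))
  table (array([-0.0004,  0.0001,  0.0009]), 52718, np.float64(0.000652784573127006))
  board (array([ 0.0001, -0.0014,  0.0127]), 1542, np.float64(0.0005786894706275911))
top5 panel (array([ 0.0203, -0.002 ,  0.0533]), 2122, np.float64(0.002314062257371462))
  table (array([-0.0011, -0.    ,  0.0002]), 17742, np.float64(0.0017777834514739802))
  board (array([-0.0079, -0.0112,  0.0161]), 249, np.float64(0.0018056598232759145))
w5 panel (array([ 0.1212, -0.0038, -0.0114]), 5164, np.float64(0.0008227096916163692))
  table (array([-0.0011,  0.    ,  0.0012]), 21042, np.float64(0.0006056674741185261))
  board (array([ 0.0005, -0.0002,  0.0124]), 8618, np.float64(0.0005520961652529497))
```

View pics/w6.png

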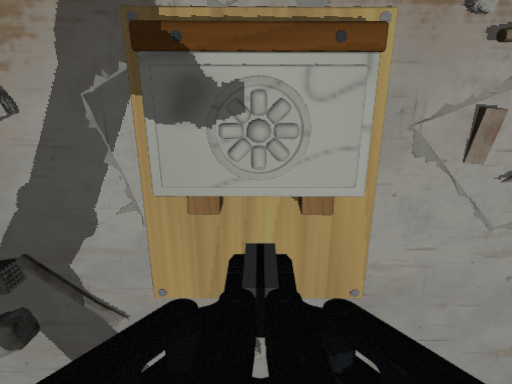

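```bash
python3 - <<'E'
from h import *
np.set_printoptions(precision=5,suppress=True)
z=np.load('pics/w6.npz');P=cloud("wrist",z['d'],T=z['T']);vv,uu=np.mgrid[:384,:512]
n=(np.hypot(uu-260,vv-130)>58)&(z['d']>0)
inn=n&(uu>172)&(uu<348)&(vv>74)&(vv<182)
Q=P[inn];A=np.c_[Q[:,0]-.688,Q[:,1]-.006,np.ones(len(Q))]
from scipy.optimize import least_squares
s=least_squares(lambda c:A@c-Q[:,2],[0,0,.07],loss='soft_l1',f_scale=.0005);print('field',s.x,len(Q),np.std(s.fun), 'cov sd',np.median(abs(A@s.x-Q[:,2])))
for nm,b in dict(front=(vv>176)&(vv<183)&(uu>190)&(uu<330),back=(vv>74)&(vv<82)&(uu>190)&(uu<330),left=(uu>170)&(uu<182)&(vv>80)&(vv<176),right=(uu>338)&(uu<350)&(vv>80)&(vv<176)).items():print(nm,np.median(P[b],0))
print('borders: front',np.median(P[(vv>189)&(vv<193)&(uu>170)&(uu<350)],0),'L',np.median(P[(uu>153)&(uu<157)&(vv>100)&(vv<180)],0),'R',np.median(P[(uu>362)&(uu<366)&(vv>100)&(vv<180)],0))
print('profile v col 180:',[(v,P[v,176:186,2].mean().round(4)) for v in range(54,200,8)])
t=z['T'];t6=cloud("top",np.load('pics/t6.npz')['d']);print([ (v,t6[v,212:220].mean(0).round(4),t6[v,282:288].mean(0).round(4)) for v in (140,150,160,170,180)])
print('butts L',ray("wrist",[(189,214),(221,214)],.048,t),'R',ray("wrist",[(302,214.5),(334,214.5)],.048,t))
E
```

```text
field [0.00614 0.00206 0.07018] 8426 0.000738114240734216 cov sd 0.000489905162407725
front [0.63816 0.0063  0.06996]
back [0.73543 0.00668 0.07074]
left [0.68969 0.08671 0.07036]
right [ 0.69026 -0.07384  0.07002]
borders: front [0.62433 0.00624 0.06584] L [0.67706 0.1091  0.06671] R [ 0.6777  -0.09551  0.06603]
profile v col 180: [(54, np.float64(0.0665)), (62, np.float64(0.067)), (70, np.float64(0.0706)), (78, np.float64(0.0704)), (86, np.float64(0.0709)), (94, np.float64(0.0704)), (102, np.float64(0.0704)), (110, np.float64(0.0708)), (118, np.float64(0.0703)), (126, np.float64(0.0705)), (134, np.float64(0.0704)), (142, np.float64(0.0702)), (150, np.float64(0.07)), (158, np.float64(0.0698)), (166, np.float64(0.0705)), (174, np.float64(0.0696)), (182, np.float64(0.1024)), (190, np.float64(0.0659)), (198, np.float64(0.0127))]
[(140, array([0.6664, 0.0675, 0.4163]), array([ 0.7345, -0.0876,  0.0679])), (150, array([0.637 , 0.0612, 0.4856]), array([ 0.7079, -0.088 ,  0.0673])), (160, array([0.609 , 0.0537, 0.5696]), array([ 0.6813, -0.0883,  0.0669])), (170, array([0.5847, 0.0458, 0.6569]), array([ 0.6545, -0.0885,  0.0687])), (180, array([0.5712, 0.0444, 0.671 ]), array([ 0.6283, -0.0889,  0.067 ]))]
butts L [[0.59048 0.08512 0.048  ]
 [0.5906  0.04953 0.048  ]] R [[ 0.59033 -0.04069  0.048  ]
 [ 0.59047 -0.0763   0.048  ]]
```

Front edge is about 0.75 mm low and roll is about 0. Final nudge: L +3 mm, R +4 mm.

```bash
sed -i 's/else max(r,.0025)/else .0015/; s/xc+=min(r,.012) if r>.003/xc+=min(r,.012) if r>.0045/;s/n=14/n=20/' h.py
python3 - <<'E'
from h import *
np.set_printoptions(precision=5,suppress=True)
off(drive(YR,.572,.5823,dbg=True)); off(drive(YL,.572,.5813))
arm.movep([.66,.006,.26],O); P0=wrist("w7"); print(get_clock(),get_tool_pos())
from scipy.optimize import least_squares
for f in ('w6','w7'):
    z=np.load(f'pics/{f}.npz');P=cloud("wrist",z['d'],T=z['T']);vv,uu=np.mgrid[:384,:512]
    inn=(np.hypot(uu-260,vv-130)>58)&(z['d']>0)&(uu>172)&(uu<348)&(vv>74)&(vv<180)
    Q=P[inn];A=np.c_[Q[:,0]-.688,Q[:,1]-.006,np.ones(len(Q))]
    s=least_squares(lambda c:A@c-Q[:,2],[0,0,.07],loss='soft_l1',f_scale=.0005);print(f,s.x); F=P.reshape(-1,3);x,y,zz=F.T
    print(plane(F[(abs(zz)<.006)&(abs(y)>.155)&(abs(y)<.4)&(x>.5)&(x<.8)])[0])
E
```

```text
0 cmd 0.58 0.022 pos [ 0.5733 -0.0581  0.0225] F [-0.   0.3 -0.1] 39.07
1 cmd 0.589 0.0217 pos [ 0.5817 -0.0583  0.0224] F [-11.8  -1.1   7. ] 39.42
2 cmd 0.5905 0.0218 pos [ 0.5817 -0.0584  0.0225] F [-13.3  -0.6   8.9] 39.67
3 cmd 0.592 0.0221 pos [ 0.5817 -0.0583  0.0225] F [-14.7  -0.8   8.9] 39.92
4 cmd 0.5935 0.0223 pos [ 0.5817 -0.0583  0.0225] F [-17.   -1.5   9.7] 40.17
5 cmd 0.595 0.0226 pos [ 0.5818 -0.0582  0.0226] F [-17.6  -1.3   9.1] 40.42
6 cmd 0.5965 0.0229 pos [ 0.5822 -0.0582  0.0226] F [-18.2  -1.3   9.3] 40.67
end [ 0.5822 -0.0582  0.0226] F [-18.2  -1.3   9.3] 40.67
end [0.5824 0.0667 0.0222] F [-10.2  -0.6   6.1] 42.63
44.1583 [0.65784 0.00748 0.25709]
w6 [0.00624 0.00206 0.07018]
[-0.0004  0.0001  0.0009]
w7 [-0.00007 -0.00033  0.07047]
[-0.00039  0.00012  0.00086]
```

View pics/w7.png

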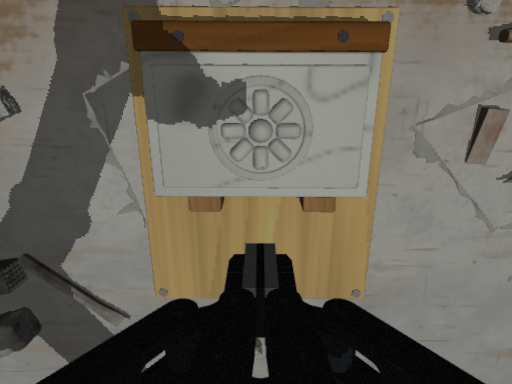

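The panel is level within 0.05 mm both ways by measurement. The wedges stand evenly, butts at v≈211 left and right, and the panel is against its rail. The arm is clear, so I'm handing in.

```bash
python3 -c "
from plant import *
print(ticket.hand_in(),get_clock())"
```

```text
the job is handed in; nothing more can be done
the job is handed in; nothing more can be done
```

The job is handed in: at the last wrist-camera check, at 44 s of the 61 s allowed, the panel was level both ways to within the depth measurement (about 0.1 mm), its front edge on the two wedges and still against its back rail; I have not seen the verdict.

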